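# Shim the rocking bottle stand

### The arm

A 7-joint arm with a two-finger parallel gripper is mounted at the origin on the work surface. World frame = base frame: x ahead of the robot, y to its left, z up, the work surface at z = 0. Lengths are in m, angles in rad, forces in N, time in s.
With the tool pointing down it reaches from about 0.35 to 0.9 m from the base axis. Payload 7.2 kg.
Tool frame: the origin (TCP) lies at the very end of the fingers, on their centre line; the grasp point (between the pads) lies 19 mm behind it; y points along the fingers, x is the direction in which the jaws open and shut, and the axes are right-handed (so a half turn about y gives the same grasp; the last joint's range is limited). The gripper opens to 85 mm and grips with 20 to 120 N. Pads are 22 mm wide; open, the fingers measure 114 mm over their backs; the gripper's body (76 mm by 85 mm) begins 54 mm behind the grasp point. The pads swing forward as they close: fully open they stand 13 mm farther back than shut.
Start: joints at [1.045, 0.411, -0.013, 1.596, 0.006, 1.134, -0.082], TCP at [0.276, -0.561, 0.231] pointing down, gripper open.
Joint ranges: [-2.95, 2.95], [-0.29, 1.99], [-1.47, 1.44], [0.14, 2.54], [-1.03, 4.17], [0.13, 1.85], [-2.86, 2.86]. Speed limits (rad/s): [2.39, 2.39, 3.01, 3.01, 3.14, 3.14, 3.14].

### API

Orientations are given as a 3x3 rotation matrix whose columns are the frame's x, y, z axes.
In Python, from rig import * gives the robot as it stands.
- The arm moves only by the tool carry_out, never from a script. Its argument "increments" is a list of rows, each a list of 7 numbers: the shift along the tool's x, y, z in units of 50 mm (1.0 is 50 mm), then the turn, a rotation vector about the tool's x, y, z in units of 8 degrees (1.0 is 8 degrees), then the finger opening in mm, from 0 to 85.4. A call has 1 to 8 rows; each row shifts and turns the commanded pose from where the row before left it, along the tool's axes as they then stand; what a row does not reach is not made up. A row lasts 1/10 s, in which the tool goes at most 50 mm and 8.59 degrees, less where a joint would pass 70% of its speed; a pose out of reach is approached as far as the arm can. A call is refused whole if a number of a shift passes 1 or a number of a turn 1, either way. A call with a gripper value outside its range is refused whole. The fingers move at their own pace and stop on an object; the grip force is fixed at half the most. Time passes only in rows, so rows that do not move let the fingers close. It gives the time, the measured TCP pose, the force and the opening at its end, in the units of the state.
- state(): the state, without advancing time (a new reading comes with each control period).
- read_camera(name): name is "scene" or "top" or "wrist"; returns a dict with "img" (480x640x3 uint8, blue, green, red), "fx", "fy", "cx", "cy" (pixels), "R" (3x3) and "t" (3): a world point X has camera coordinates R X + t; the wrist camera has in their place "tool_from_camera" (4x4, takes a point from camera to tool coordinates, whose origin is the TCP and whose axes are the tool frame's). Camera axes: x right, y down, z forward; pixel columns grow to the right and rows downward; lengths in m; the calibration is good to about 2 mm. A picture is of the moment at which its call begins: read the wrist's pose just before it. There is no depth.
- job_done(): hands the job in, once; it reports no verdict.
Trained networks look in the newest picture that a camera, given by its name, has taken for a name from the list of things; names that differ only in an ending like _2 or _b are one class to them, and where a whole thing is asked for, a point or a joint stands for the part that bears it (a point fixed in the world has none). Each returns a list of dicts, best first, with "p" (0 to 1); they miss things now and then, are a little off and sometimes report something else, mostly with a low value. They report only what shows in the picture. A call takes as long as a camera call. They do not tell look-alikes from the thing itself.
- search_frame(camera, thing): "rect" ([left, top, width, height] in pixels, round what is visible of it).
- cut_out(camera, thing): "region" (480x640 bool, what is visible of it) and "rect" ([left, top, width, height] in pixels, round what is visible of it).
- landmark_of(camera, thing): "position" ([column, row] in pixels: a listed point, or the origin of a listed thing).
The state is a dict: "clock": time; "joints": joint angles; "qvel": joint speeds; "tau": joint torques, N m; "eef_pos": TCP position; "ee_rot": TCP orientation; "wrist_force": force on the tool from outside, world axes, zero at the start; "ft_torque": the same for the moment, N m; "width": opening from 0.0 (shut) to 1.0 (fully open).
Only numpy, scipy, OpenCV 4.12 (cv2) and the standard library are available. Lean on these libraries where they do the work, as an engineer would, in place of code of your own. Each camera call takes 0.05 s, during which the arm holds its last target.

### The job

One foot of the bottle stand on the packing bench is short, so the stand rocks. With your fingertips push the yellow wedge, thin end first, under that foot until it takes up the gap, then press down firmly with the fingers on the deck corner above it to test: the stand must stay put and level, so push the wedge further in if it still rocks. Do not pick anything up or grip it between the fingers, do not shove the stand or knock over its bottles, leave the other goods alone, and finish clear of everything.

Things in the scene. Friction and masses are not known exactly. Their poses are not given: they have to be found in the camera images.
- stand: Loose bottle stand, 2 kg plus 3 bottles: red tube frame, plywood deck 270 (x) x 360 (y) mm, top 130 mm above the bench. Four 20 mm square legs centred at x = +-105, y = +-150 mm; the rails between them start 70 mm up. Origin: under the deck's centre at bench height; z up, x away from the robot, y to its left, yaw within 0.25 rad. At rest it stands level on its three good feet.
- foot: The short foot: black, 20 x 20 mm in plan, near right corner of the stand (x = -105, y = -150 mm in the stand's frame), fixed to the stand. Origin: centre of its underside, which hangs 4.5 to 8.5 mm above the bench, a different amount each time. Axes as the stand's.
- corner (a point): Point on top of the deck straight above the short foot, 30 mm in from both deck edges' corner, 130 mm above the bench: press here to test. With nothing under the foot, 2 to 6 N here tips the stand until the foot meets the bench; a firm press is about 10 N. The bottles stand at least 180 mm away. Axes as the stand's.
- wedge: Loose yellow plastic wedge lying flat, 120 g, 130 long, 45 mm wide, 2.5 mm thick at the tip rising evenly to 22 mm at the upright flat heel. Origin: centre of its underside; x from heel (-65 mm) to tip (+65 mm), z up. At the start it lies right of the short foot and points at it within 0.6 rad, the tip 30 to 100 mm short of it.
- bottle_amber: Amber bottle, 60 mm across, 200 mm tall, 0.45 kg, standing loose on the stand's deck. Origin: centre of its underside.
- bottle_green: Green bottle, 60 mm across, 200 mm tall, 0.45 kg, standing loose on the stand's deck. Origin: centre of its underside.
- bottle_dark: Dark bottle with a red label, 60 mm across, 200 mm tall, 0.45 kg, standing loose on the stand's deck. Origin: centre of its underside.
- syrup: Olive syrup bottle, white cap, 72 mm across, 190 mm tall, standing loose on the bench right of the stand. Origin: centre of its underside.
- can: Blue drink can, 66 mm across, 115 mm tall, standing loose on the bench right of the stand. Origin: centre of its underside.
- tape: Brown roll of packing tape lying flat, 100 mm across, 48 mm tall, on the robot's side of the stand. Origin: centre of its underside.
- carton: Loose cardboard carton, 110 x 75 x 70 mm tall, to the left. Origin: centre of its underside.
- marker: White marker pen with a blue cap, 135 mm long, 19 mm thick, lying left of the stand. Origin: under its middle.
- wedge_heel (a point): Middle of the flat heel face, 11 mm up: push here. The wedge slides with under 2 N; nudged sideways at the heel end it turns about a point some 20 mm ahead of its middle. Once it takes up the foot the resistance climbs past 5 N within a few mm; beyond 10 to 17 N the whole stand slides away. It stays where pushed (self-locking). Axes as the wedge's.
Things that resemble listed ones, but are neither listed nor needed, are in the scene too. Of the things shaped like the bottle_amber, the amber one is meant.

How it is judged:
On the way, in this order (a step that is already met when the one before it is completed fails the run):
1. the wedge is pushed under the short foot until it bears against it (more than 0.5 N) (contact force between wedge and foot above 0.5 N), for 0.2 s.
2. the deck corner above the short foot is pressed with the fingers (more than 6 N, within 60 mm of the corner point, off the wedge) and the stand stays level within 0.006 rad (contact force between the fingers and stand above 6 N and contact force between the fingers and wedge below 0.1 N and horizontal distance between the grasp point and corner below 0.06 m and contact force between wedge and foot above 1 N and angle between stand's own z axis and vertical below 0.006 rad), for 0.2 s.
At the end, for the whole second after the job is handed in: The wedge lies flat and bears against the underside of the short foot (over 0.2 N with nobody pressing), the stand is level within 0.006 rad (about 1 mm at the corner) and within 15 mm of where it stood, its bottles stand, and everything is at rest (contact force between wedge and foot above 0.2 N and angle between stand's own z axis and vertical below 0.006 rad and distance of stand from where it was at the start of the episode below 0.015 m and angle between wedge's own z axis and vertical below 0.03 rad and linear speed of each of stand, wedge below 0.01 m/s and angle between each of bottle_amber, bottle_green, bottle_dark's own z axis and vertical below 0.1 rad); the robot touches nothing.
It fails at once if the wedge is lifted off the bench (10 mm) or tipped up (height (world z) of wedge above 0.01 m or angle between wedge's own z axis and vertical above 0.15 rad).
It fails at once if the wedge is gripped between the fingers or rammed (more than 28 N of finger force on it) (contact force between the fingers and wedge above 28 N).
It fails at once if the stand is shoved more than 15 mm, lifted (10 mm), or tipped further than its own rocking (height (world z) of stand above 0.01 m or angle between stand's own z axis and vertical above 0.1 rad or distance of stand from where it was at the start of the episode above 0.015 m).
It fails at once if a bottle on the stand is knocked over or moved by more than 40 mm (angle between any of bottle_amber, bottle_green, bottle_dark's own z axis and vertical above 0.4 rad or distance of any of bottle_amber, bottle_green, bottle_dark from where it was at the start of the episode above 0.04 m).
It fails at once if other goods on the bench are disturbed (more than 30 mm) (distance of any of syrup, can, tape, carton, marker from where it was at the start of the episode above 0.03 m).
It also fails if it takes over 56 s, if anything falls off the work surface, if the arm or the gripper's body presses on something with over 40 N, if the wrist force passes 120 N, or if a joint passes its speed limit or range.

## Working session

There is one attempt and no reset: what is moved stays moved. The work goes in short steps, Python scripts to look and compute and a tool call to move; the robot and the scene stay as the last step left them, time stands still between calls to the robot, and variables do not carry over. Pictures are saved under pics/ and viewed, and the job is handed in when it is done.

Besides the shell and the picture viewer there is one more tool, called after "Request:" as name(argument=value, ...), one argument or row to a line, values as JSON. carry_out: Moves the arm, as the interface text tells. Its arguments: {"type":"object","properties":{"increments":{"type":"array","items":{"type":"array","items":{"type":"number"}}}},"required":["increments"]}

```bash
mkdir -p pics; ls
python3 - <<'E'
from rig import *
import cv2
s=state();print(s)
for n in("scene","top","wrist"):
    c=read_camera(n);cv2.imwrite(f"pics/{n}0.png",c["img"]);print(n,{k:v for k,v in c.items() if k!="img"})
E
```

```text
pics
{'clock': 0.0, 'joints': array([ 1.04481105,  0.41189951, -0.01269132,  1.59704059,  0.00555481,
        1.13433656, -0.0821799 ]), 'qvel': array([ 9.61464534e-04, -1.62928774e-03,  3.83005855e-04,  1.68024885e-04,
       -7.41588428e-05,  2.65242180e-04, -8.57725101e-04]), 'tau': array([-4.25771186e-04, -6.00622201e+01,  6.81917723e-01, -2.99406087e+01,
        1.38297919e-02,  1.06867353e-02, -2.22514512e-05]), 'eef_pos': array([ 0.27596587, -0.56020863,  0.23045485]), 'ee_rot': array([[ 4.41967776e-01, -8.04001284e-04,  8.97030567e-01],
       [-8.97029415e-01,  1.43993992e-03,  4.41968499e-01],
       [-1.64701336e-03, -9.99998640e-01, -8.48057584e-05]]), 'wrist_force': array([-0.07939516, -0.5360554 , -0.04637788]), 'ft_torque': array([0.08220517, 0.00687046, 0.05051461]), 'width': 1.000549144227962}
scene {'fx': 464.1166742636398, 'fy': 464.1166742636398, 'cx': 319.6858298375359, 'cy': 239.8589620850882, 'R': array([[-0.06015456,  0.99815021,  0.00880854],
       [ 0.83379154,  0.05509702, -0.5493232 ],
       [-0.54879239, -0.02569981, -0.83556354]]), 't': array([ 0.01805922, -0.45056522,  1.77473158])}
top {'fx': 554.9843112606204, 'fy': 554.9843112606204, 'cx': 313.7178097562474, 'cy': 236.33891509175737, 'R': array([[ 0.01532004, -0.99979419, -0.01329935],
       [-0.99411779, -0.01380414, -0.10742101],
       [ 0.10721532,  0.01486681, -0.99412467]]), 't': array([0.0299472 , 0.64448494, 1.29486485])}
wrist {'fx': 391.27688179802755, 'fy': 391.27688179802755, 'cx': 319.8199400081915, 'cy': 234.32886733475928, 'tool_from_camera': array([[ 9.99999269e-01,  8.33608723e-04,  8.75804371e-04,
         7.89999662e-05],
       [-5.88046259e-04, -2.97594851e-01,  9.54692076e-01,
        -1.42367594e-01],
       [ 1.05647451e-03, -9.54691893e-01, -2.97594143e-01,
         7.59908426e-02],
       [ 0.00000000e+00,  0.00000000e+00,  0.00000000e+00,
         1.00000000e+00]])}
```

View pics/scene0.png

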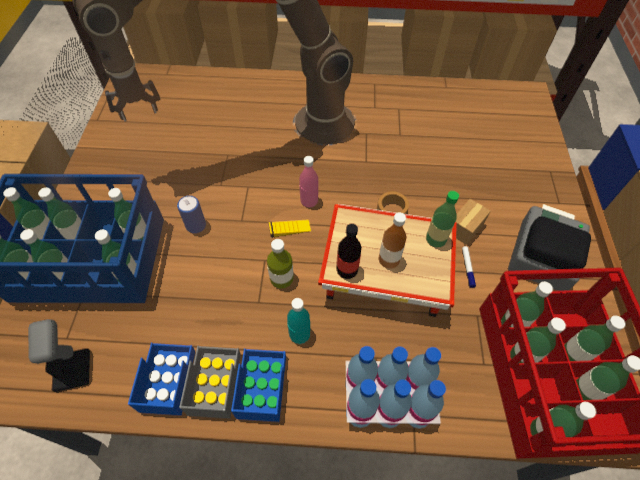

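View pics/top0.png

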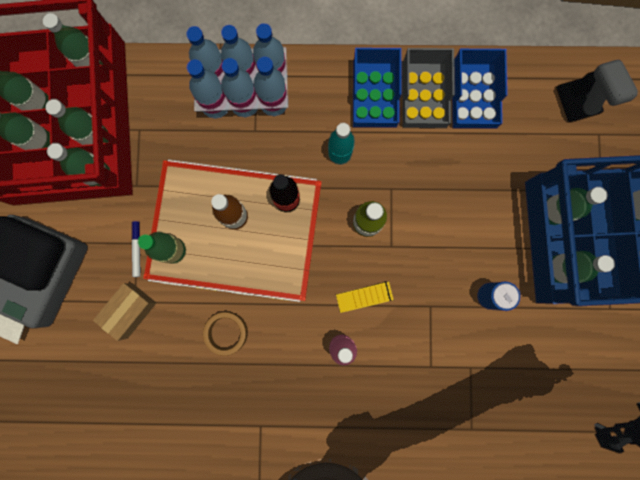

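View pics/wrist0.png

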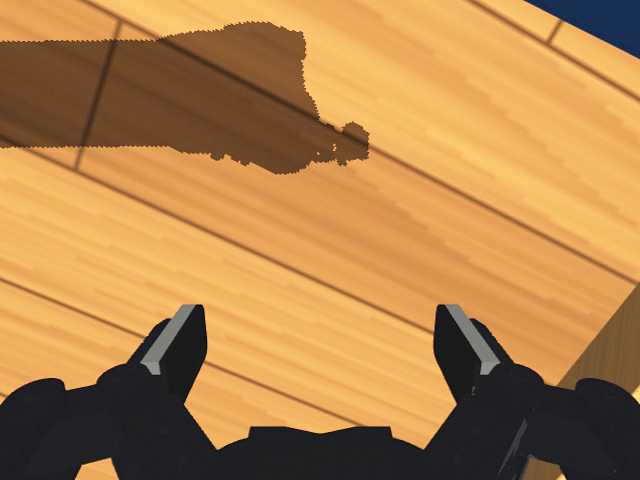

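Run:
```python
from rig import *
for n in("scene","top","wrist"):
    for t in ["stand","foot","corner","wedge","wedge_heel","syrup","can","tape"]:
        print(n,t,[(round(d["p"],2),[round(float(v)) for v in d["position"]]) for d in landmark_of(n,t)][:3],[(round(d["p"],2),[int(v) for v in d["rect"]]) for d in search_frame(n,t)][:3])
print(state()["clock"])
```

```text
scene stand [(0.81, [384, 276])] [(0.85, [317, 206, 136, 106]), (0.71, [425, 190, 33, 55])]
scene foot [(0.56, [195, 225])] []
scene corner [(0.58, [344, 211]), (0.16, [466, 230])] [(0.63, [319, 199, 135, 115])]
scene wedge [(0.58, [289, 228])] [(0.74, [266, 218, 44, 21]), (0.31, [378, 213, 27, 53])]
scene wedge_heel [(0.7, [268, 228]), (0.47, [280, 282])] [(0.97, [269, 218, 41, 17])]
scene syrup [(0.66, [280, 282])] [(0.93, [267, 241, 28, 45]), (0.28, [427, 190, 29, 53])]
scene can [(0.98, [196, 224])] [(0.93, [176, 192, 29, 39]), (0.18, [463, 248, 9, 39])]
scene tape [(0.92, [396, 209])] [(0.95, [380, 190, 27, 20])]
top stand [(0.57, [242, 234])] [(0.79, [145, 159, 176, 140])]
top foot [(0.39, [364, 218])] []
top corner [(0.59, [294, 286])] [(0.92, [146, 161, 172, 138]), (0.52, [352, 201, 37, 32])]
top wedge [(0.72, [368, 298]), (0.23, [287, 201])] [(0.92, [338, 283, 52, 28])]
top wedge_heel [(0.59, [390, 290])] [(0.71, [335, 283, 56, 29])]
top syrup [(0.73, [365, 219])] [(0.59, [351, 200, 36, 33]), (0.24, [211, 197, 38, 33])]
top can [(0.91, [489, 297]), (0.21, [294, 288])] [(0.68, [477, 282, 38, 27]), (0.24, [146, 159, 176, 141])]
top tape [(0.88, [227, 333])] [(0.85, [203, 311, 43, 43])]
wrist stand [] []
wrist foot [] []
wrist corner [] []
wrist wedge [] []
wrist wedge_heel [] []
wrist syrup [] []
wrist can [] []
wrist tape [] []
2.55
```

The top view shows the stand's near-right deck corner at about (304,300). The yellow wedge spans (338–393, 283–311), with its heel to the right. The olive syrup is at (370,218). The pink bottle at (343,350) and the teal one at (342,145) are look-alikes. Next I'll measure these.

```bash
cat > h.py <<'E'
import numpy as np,cv2
K={'scene':dict(f=464.1166742636398,c=(319.6858298375359,239.8589620850882),R=np.array([[-0.06015456,0.99815021,0.00880854],[0.83379154,0.05509702,-0.5493232],[-0.54879239,-0.02569981,-0.83556354]]),t=np.array([0.01805922,-0.45056522,1.77473158])),
'top':dict(f=554.9843112606204,c=(313.7178097562474,236.33891509175737),R=np.array([[0.01532004,-0.99979419,-0.01329935],[-0.99411779,-0.01380414,-0.10742101],[0.10721532,0.01486681,-0.99412467]]),t=np.array([0.0299472,0.64448494,1.29486485]))}
def back(cam,px,z):
    k=K[cam];d=k['R'].T@np.array([(px[0]-k['c'][0])/k['f'],(px[1]-k['c'][1])/k['f'],1]);o=-k['R'].T@k['t']
    return o+d*(z-o[2])/d[2]
def proj(cam,X):
    k=K[cam];p=k['R']@np.asarray(X)+k['t'];return p[:2]/p[2]*k['f']+np.array(k['c'])
E
python3 - <<'E'
from h import *
for cam in('top','scene'):
    im=cv2.imread(f'pics/{cam}0.png');hsv=cv2.cvtColor(im,cv2.COLOR_BGR2HSV)
    m=cv2.inRange(hsv,(22,180,90),(35,255,255));roi=np.zeros_like(m)
    if cam=='top':roi[270:320,325:400]=255
    else: roi[205:245,255:325]=255
    m&=roi;c=max(cv2.findContours(m,0,2)[0],key=cv2.contourArea)
    print(cam,'wedge',cv2.contourArea(c),cv2.boxPoints(cv2.minAreaRect(c)).round(1).tolist(),cv2.approxPolyDP(c,2,True)[:,0].tolist())
    if cam=='top':
        m=cv2.inRange(hsv,(0,170,90),(8,255,255))|cv2.inRange(hsv,(172,170,90),(180,255,255))
        roi[:]=0;roi[150:310,138:330]=255;m&=roi
        c=max(cv2.findContours(m,0,2)[0],key=cv2.contourArea);q=cv2.approxPolyDP(c,6,True)[:,0];print('deck',q.tolist())
        for p in cv2.convexHull(c)[:,0][::3]: pass
        for p in q: print(p,back('top',p,.13).round(4))
    crop=im[190:330,220:420] if cam=='top' else im[180:320,230:430]
    cv2.imwrite(f'pics/crop_{cam}.png',cv2.resize(crop,None,fx=4,fy=4,interpolation=cv2.INTER_CUBIC))
E
```

```text
top wedge 988.0 [[335.20001220703125, 293.8999938964844], [388.3999938964844, 280.6000061035156], [393.20001220703125, 299.70001220703125], [340.0, 313.0]] [[389, 283], [383, 282], [336, 294], [340, 311], [392, 299]]
deck [[321, 182], [293, 179], [316, 186], [300, 295], [151, 275], [147, 256], [143, 278], [304, 300]]
[321 182] [0.7568 0.0235 0.13  ]
[293 179] [0.7628 0.0865 0.13  ]
[316 186] [0.7475 0.0346 0.13  ]
[300 295] [0.5036 0.0661 0.13  ]
[151 275] [0.5426 0.3972 0.13  ]
[147 256] [0.5846 0.4081 0.13  ]
[143 278] [0.5357 0.4146 0.13  ]
[304 300] [0.4928 0.0571 0.13  ]
scene wedge 465.0 [[268.70001220703125, 222.0], [309.29998779296875, 219.10000610351562], [310.29998779296875, 233.5], [269.70001220703125, 236.39999389648438]] [[310, 229], [308, 220], [272, 222], [271, 227], [269, 222], [270, 232], [274, 236]]
```

View pics/crop_top.png

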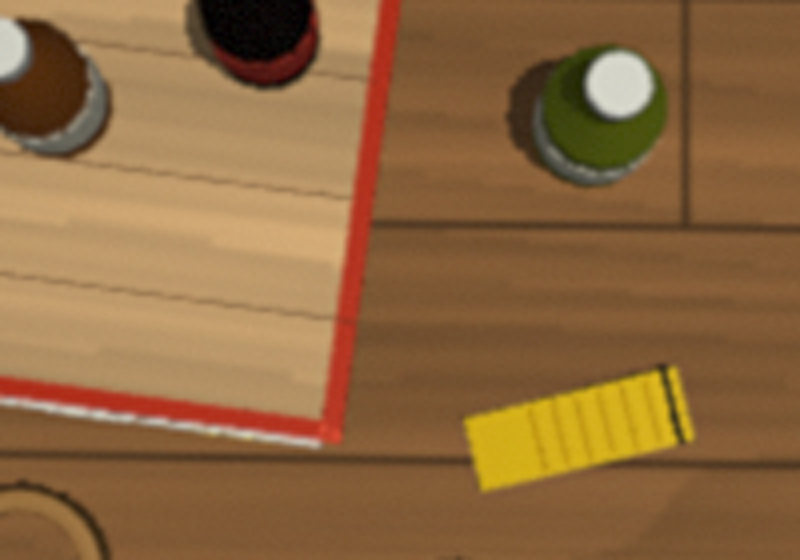

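View pics/crop_scene.png

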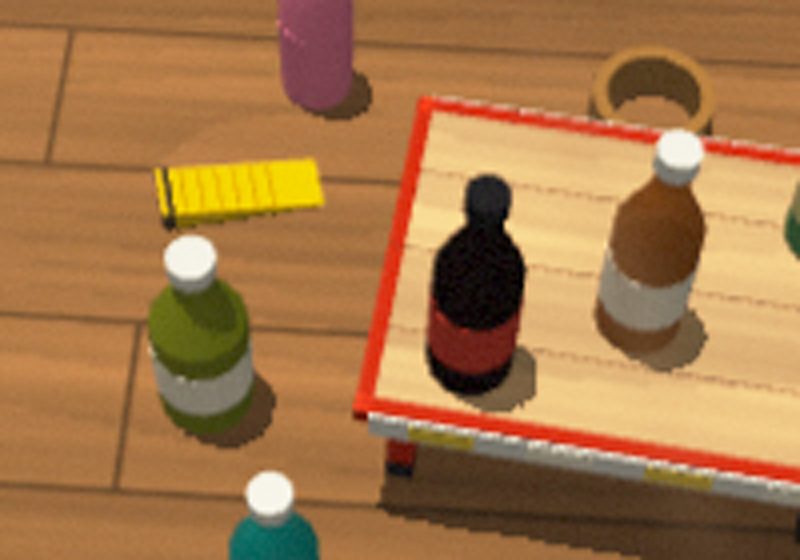

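Run:
```python
from h import *
from scipy.optimize import least_squares
def P(p,l): 
    c,s=np.cos(p[2]),np.sin(p[2]);return np.array([p[0]+c*l[0]-s*l[1],p[1]+s*l[0]+c*l[1],l[2]])
def fit(obs,p0):
    f=lambda p:np.concatenate([proj(c,P(p,l))-px for c,l,px in obs])
    r=least_squares(f,p0,loss='soft_l1');print(r.x.round(4),r.fun.round(1));return r.x
st=fit([('top',(-.135,-.18,.13),(304.8,300)),('top',(.135,-.18,.13),(320.5,181)),('top',(-.135,.18,.13),(143.5,279.5)),('top',(.135,.18,.13),(165,161)),
 ('scene',(-.135,-.18,.13),(336.5,204.5)),('scene',(.135,-.18,.13),(319.5,283.5))],[.6,.25,-.12])
w=fit([('top',(.065,-.0225,.0025),(336,294.5)),('top',(.065,.0225,.0025),(340.2,312.7)),('top',(-.065,-.0225,.022),(389.2,281.5)),('top',(-.065,.0225,.022),(393.3,300)),
 ('scene',(.065,-.0225,.0025),(310.5,231)),('scene',(.065,.0225,.0025),(309,219.5)),('scene',(-.065,.0225,.022),(268.7,221.7)),('scene',(-.065,-.0225,.022),(271.5,234.5))],[.5,-.05,2.0])
# try correct handedness
print('foot',P(st,(-.105,-.15,0)))
print('tip',P(w,(.065,0,0)),'heel',P(w,(-.065,0,0.011)))
print('syrup',back('top',(365,219),0),'pink',back('scene',(309,206),0),'can',back('top',(489,297),0),'tape',back('top',(227,333),0))
```

```text
[ 0.6468  0.2191 -0.1138] [-0.1  0.2 -0.1 -0.7  0.1 -0.3 -2.3 -0.3 -1.8 -0.7 -0.4 -1.4]
[ 0.5013 -0.0842  1.8223] [-0.3 -0.2 -0.1 -0.2 -0.5 -0.1  0.1 -0.2  0.5 -0.5 -0.5 -0.1 -0.2  0.1
 -1.1 -1.2]
foot [0.52548246 0.08195987 0.        ]
tip [ 0.48510629 -0.02126748  0.        ] heel [ 0.51745719 -0.14717784  0.011     ]
syrup [ 0.69247744 -0.08585347  0.        ] pink [ 0.40649456 -0.02940373  0.        ] can [ 0.50596583 -0.38665915  0.        ] tape [0.40968576 0.24603527 0.        ]
```

Request:
carry_out(
  increments=[
    [-0.44,0,0.8,0,0,0,0],
    [-0.44,0,0.8,0,0,0,0],
    [-0.44,0,0.8,0,0,0,0],
    [-0.44,0,0.8,0,0,0,0],
    [-0.44,0,0.8,0,0,0,0],
    [-0.44,0,0.8,0,0,0,0],
    [-0.44,0,0.8,0,0,0,0],
    [-0.44,0,0.8,0,0,0,0],
  ],
)

```text
clock: 3.35
eef_pos: [0.4864, -0.2598, 0.2316]
ee_rot: [[0.442, 0.001, 0.897], [-0.897, -0.0, 0.442], [0.001, -1.0, 0.0]]
wrist_force: [0.4, -0.6, 0.0]
width: 0.0
```

Request:
carry_out(
  increments=[
    [0,0,0,0,0.94,0,0],
    [0,0,0,0,0.94,0,0],
    [0,0,0,0,0.94,0,0],
    [0,0,0,0,0.94,0,0],
    [0,0,0,0,0.94,0,0],
    [0,0,0,0,0,0,0],
    [0,0,0,0,0,0,0],
  ],
)

```text
clock: 4.05
eef_pos: [0.4855, -0.2612, 0.2314]
ee_rot: [[-0.193, 0.0, 0.981], [-0.981, -0.0, -0.193], [0.0, -1.0, 0.0]]
wrist_force: [0.1, 0.1, 1.1]
width: 0.001
```

```bash
cat >> h.py <<'E'
def goal(s,tgt,th):
    R=s['ee_rot'];d=R.T@(np.array(tgt)-s['eef_pos']);z=R[:,2];a=np.arctan2(z[1],z[0])
    print('t',round(s['clock'],2),'pos',s['eef_pos'].round(4),'z_ang',round(float(np.degrees(a)),2),'ydown',R[:,1].round(3),'F',s['wrist_force'].round(2),'w',round(s['width'],3))
    print('units xyz',(d/.05).round(3),'turn y',round((np.degrees(a)-th)/8,3))
E
python3 - <<'E'
from rig import *
from h import *
s=state();print(s['joints'].round(2));goal(s,(.565,-.150,.10),-11.3)
c=read_camera('wrist');cv2.imwrite('pics/w1.png',c['img'])
c=read_camera('scene');cv2.imwrite('pics/s1.png',c['img'])
E
```

```text
[ 0.46  0.29 -0.07  1.77  0.02  1.08 -1.38]
t 4.05 pos [ 0.4855 -0.2612  0.2314] z_ang -11.14 ydown [ 0. -0. -1.] F [0.09 0.14 1.1 ] w 0.001
units xyz [-2.49   2.627  1.129] turn y 0.02
```

View pics/w1.png

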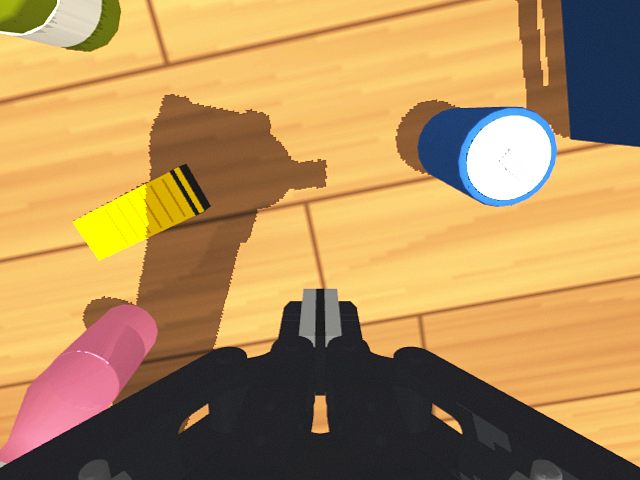

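View pics/s1.png

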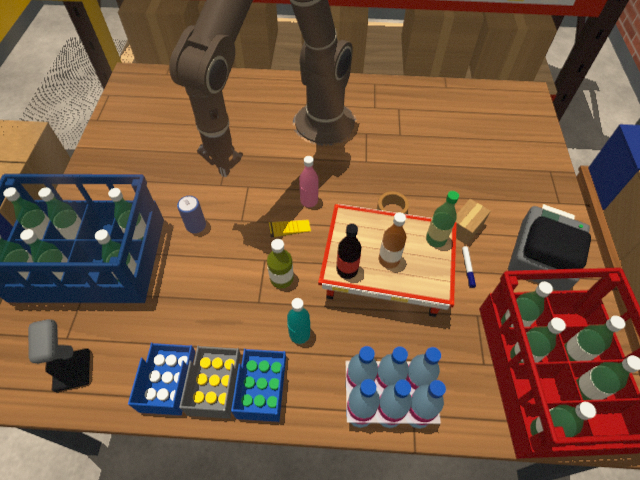

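The wrist view shows the wedge with its heel at (195,187) and tip at (85,240). The pink bottle, lower left, is the only thing close to the path. I'll move to the far side of the heel end.

Request:
carry_out(
  increments=[
    [-0.5,0,0.23,0,0,0,0],
    [-0.5,0,0.23,0,0,0,0],
    [-0.5,0,0.23,0,0,0,0],
    [-0.5,0,0.23,0,0,0,0],
    [-0.49,0.5,0.22,0,0,0,0],
    [0,0.8,0,0,0,0,0],
    [0,0.8,0,0,0,0,0],
    [0,0.5,0,0,0,0,0],
  ],
)

```text
clock: 4.95
eef_pos: [0.5646, -0.15, 0.0985]
ee_rot: [[-0.195, -0.003, 0.981], [-0.981, 0.001, -0.195], [-0.0, -1.0, -0.003]]
wrist_force: [0.4, -0.3, -0.6]
width: 0.001
```

Request:
carry_out(
  increments=[
    [0,0,0,0,0,0,0],
    [0,0,0,0,0,0,0],
  ],
)

```text
clock: 5.15
eef_pos: [0.5661, -0.1506, 0.1017]
ee_rot: [[-0.196, -0.0, 0.981], [-0.981, 0.0, -0.196], [-0.0, -1.0, -0.0]]
wrist_force: [0.8, -0.1, 0.5]
width: -0.001
```

Run:
```python
from rig import *
from h import *
s=state();print(s['joints'].round(2));goal(s,(.565,-.150,.007),-11.3)
c=read_camera('wrist');cv2.imwrite('pics/w2.png',c['img'])
```

```text
[ 0.26  0.49 -0.12  1.82  0.07  0.84 -1.65]
t 5.15 pos [ 0.5661 -0.1506  0.1017] z_ang -11.32 ydown [-0.  0. -1.] F [ 0.82 -0.1   0.55] w -0.001
units xyz [-0.008  1.894 -0.024] turn y -0.002
```

View pics/w2.png

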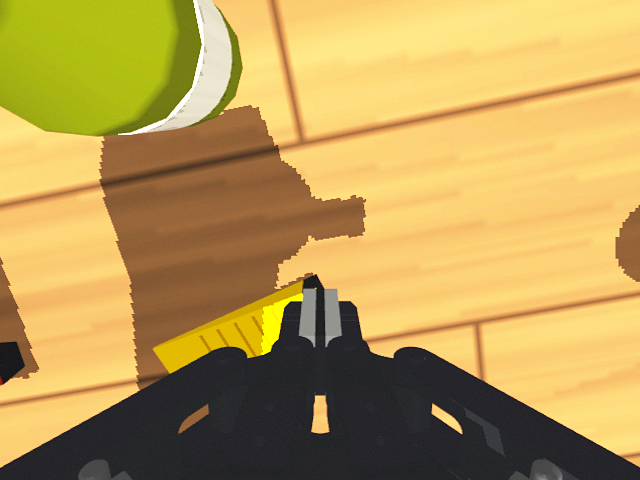

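Request:
carry_out(
  increments=[
    [0,0.5,0.08,0,0,0,0],
    [0,0.5,0.06,0,0,0,0],
    [0,0.4,0,0,0,0,0],
    [0,0.3,0,0,0,0,0],
    [0,0.18,0,0,0,0,0],
    [0,0,0,0,0,0,0],
    [0,0,0,0,0,0,0],
  ],
)

```text
clock: 5.9
eef_pos: [0.5734, -0.152, 0.0082]
ee_rot: [[-0.197, 0.001, 0.98], [-0.98, -0.0, -0.197], [0.0, -1.0, 0.001]]
wrist_force: [-0.0, 0.3, -0.2]
width: -0.002
```

Run:
```python
from rig import *
from h import *
s=state();goal(s,(.5155,-.140,.007),-11.3)
c=read_camera('wrist');cv2.imwrite('pics/w3.png',c['img'])
```

```text
t 5.9 pos [ 0.5734 -0.152   0.0082] z_ang -11.37 ydown [ 0.001 -0.    -1.   ] F [-0.04  0.32 -0.16] w -0.002
units xyz [-0.008  0.022 -1.183] turn y -0.008
```

View pics/w3.png

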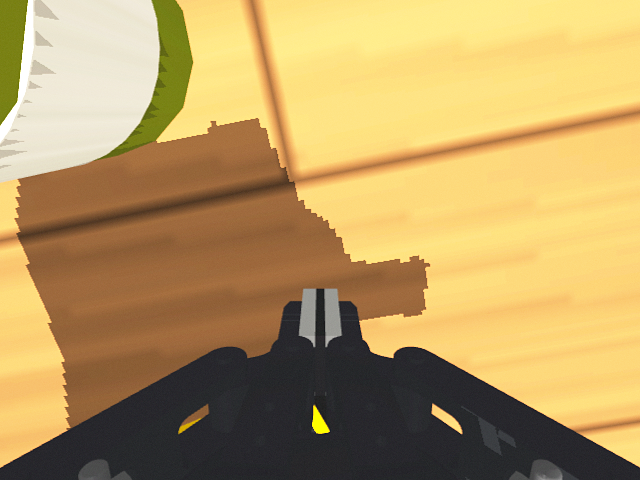

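Request:
carry_out(
  increments=[
    [-0.24,0,0,0,0,0,0],
    [0,0,-0.3,0,0,0,0],
    [0,0,-0.15,0,0,0,0],
    [0,0,-0.15,0,0,0,0],
    [0,0,-0.15,0,0,0,0],
    [0,0,-0.15,0,0,0,0],
    [0,0,-0.1,0,0,0,0],
    [0,0,0,0,0,0,0],
  ],
)

```text
clock: 6.75
eef_pos: [0.5253, -0.1303, 0.0073]
ee_rot: [[-0.197, -0.001, 0.98], [-0.98, 0.0, -0.197], [0.0, -1.0, -0.001]]
wrist_force: [-0.3, -0.6, -0.0]
width: 0.001
```

Run:
```python
from rig import *
from h import *
s=state();goal(s,(.5171,-.1321,.007),-11.3)
c=read_camera('top');cv2.imwrite('pics/t4.png',cv2.resize(c['img'][230:370,260:460],None,fx=4,fy=4,interpolation=2));cv2.imwrite('pics/t4f.png',c['img'])
c=read_camera('wrist');cv2.imwrite('pics/w4.png',c['img'])
c=read_camera('scene');cv2.imwrite('pics/s4.png',cv2.resize(c['img'][130:270,220:420],None,fx=4,fy=4,interpolation=2))
```

```text
t 6.75 pos [ 0.5253 -0.1303  0.0073] z_ang -11.38 ydown [-0.001  0.    -1.   ] F [-0.29 -0.55 -0.04] w 0.001
units xyz [ 0.069  0.006 -0.154] turn y -0.01
```

View pics/t4.png

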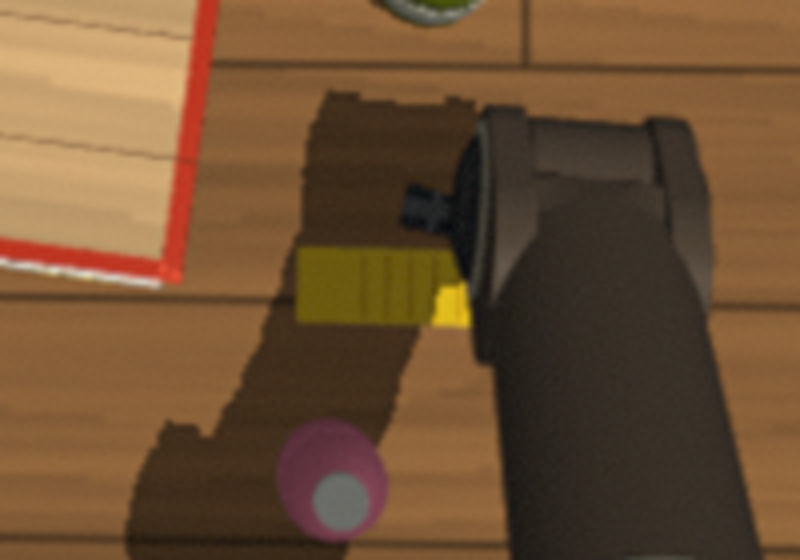

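View pics/s4.png

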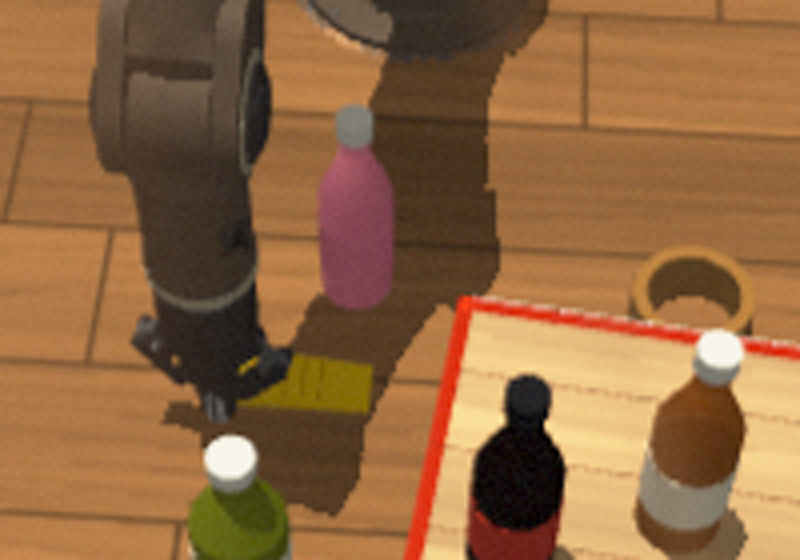

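View pics/w4.png

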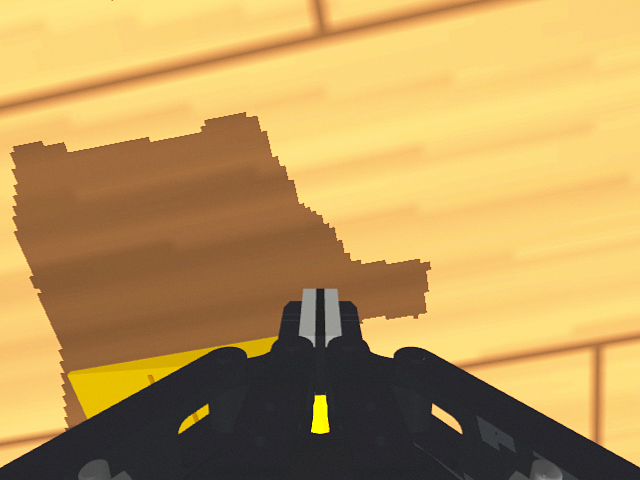

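Run:
```python
from h import *
a=back('top',(334.2,291.7),.0025);b=back('top',(334.2,311.3),.0025);e=back('top',(374,331.5),.011);print(a,b)
far=back('top',(260+432/4,230+248/4),.017);nr=back('top',(260+470/4,230+327/4),.020)
for p,q in((a,far),(b,nr)):
    d=(p-q)[:2];print('yaw',np.arctan2(d[1],d[0]))
tip=(a+b)[:2]/2;ft=np.array([.5255,.082])
for y in(1.52,1.56,1.6):
    u=np.array([np.cos(y),np.sin(y)]);P=tip-.045*u;v=ft-P;print(y,'tip',tip,'P',P,'dir',np.arctan2(v[1],v[0]))
```

```text
[ 0.51301192 -0.01194893  0.0025    ] [ 0.46584767 -0.01248468  0.0025    ]
yaw 1.575660814507972
yaw 1.5806566115781544
1.52 tip [ 0.48942979 -0.0122168 ] P [ 0.48714494 -0.05715876] dir 1.3018529931873264
1.56 tip [ 0.48942979 -0.0122168 ] P [ 0.48894397 -0.05721418] dir 1.3140052806174933
1.6 tip [ 0.48942979 -0.0122168 ] P [ 0.49074377 -0.05719762] dir 1.3261096185130776
```

Request:
carry_out(
  increments=[
    [0,0,-0.1,0,0,0,0],
    [0,0,-0.1,0,0,0,0],
    [0,0,-0.1,0,0,0,0],
    [0,0,-0.1,0,0,0,0],
    [0,0,0,0,0,0,0],
    [0,0,0,0,0,0,0],
  ],
)

```text
clock: 7.5
eef_pos: [0.5063, -0.1263, 0.0073]
ee_rot: [[-0.197, -0.0, 0.98], [-0.98, 0.0, -0.197], [0.0, -1.0, -0.0]]
wrist_force: [-0.1, -0.0, 1.1]
width: 0.001
```

Run:
```python
from rig import *
from h import *
s=state();goal(s,(.5171,-.1321,.007),-15.5)
c=read_camera('top');cv2.imwrite('pics/t5.png',cv2.resize(c['img'][230:370,260:460],None,fx=4,fy=4,interpolation=2));cv2.imwrite('pics/t5f.png',c['img'])
```

```text
t 7.5 pos [ 0.5063 -0.1263  0.0073] z_ang -11.37 ydown [-0.  0. -1.] F [-0.09 -0.01  1.07] w 0.001
units xyz [0.072 0.006 0.234] turn y 0.517
```

View pics/t5.png

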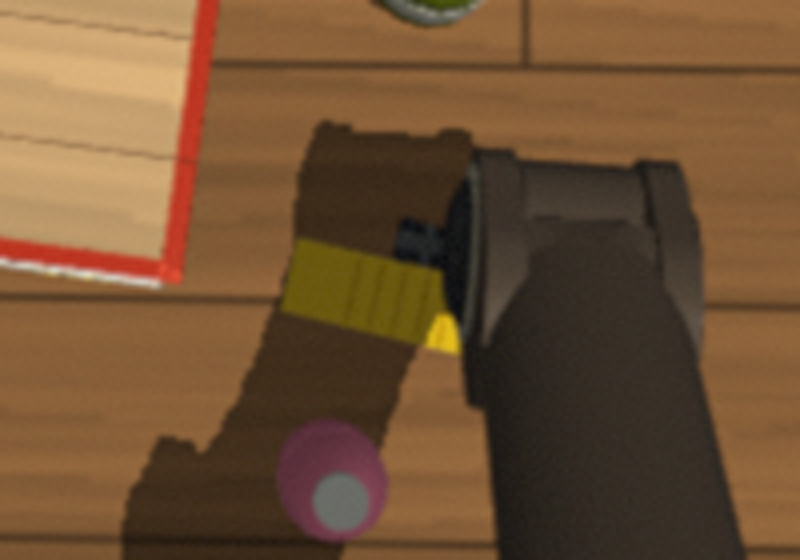

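Run:
```python
from h import *
o=lambda u,v,z:back('top',(260+(u-.5)/4+.125,230+v/4),z)
a=o(297,238,.0025);b=o(281,312,.0025);far=o(390,259,.014);nr=o(460,355,.022)
for p,q in((a,far),(b,nr)):
    d=(p-q)[:2];print('yaw',np.arctan2(d[1],d[0]))
print((a-b),np.arctan2(-(b-a)[1],-(b-a)[0])+np.pi/2)
tip=(a+b)[:2]/2;ft=np.array([.5255,.082])
for y in(1.26,1.3,1.34,1.38):
    u=np.array([np.cos(y),np.sin(y)]);P=tip-.045*u;v=ft-P;print(y,'tip',tip,'P',P,'heel',tip-.13*u,'dir',np.arctan2(v[1],v[0]))
```

```text
yaw 1.3611366829119116
yaw 1.3551495599258268
[ 0.04471524 -0.00916956  0.        ] 1.3685347426801289
1.26 tip [ 0.49597232 -0.00742512] P [ 0.48221056 -0.05026919] heel [ 0.45621612 -0.13119687] dir 1.2545010157807188
1.3 tip [ 0.49597232 -0.00742512] P [ 0.48393487 -0.05078524] heel [ 0.46119747 -0.13268769] dir 1.2674330391507118
1.34 tip [ 0.49597232 -0.00742512] P [ 0.48567844 -0.05123193] heel [ 0.46623445 -0.13397811] dir 1.2803591048495746
1.38 tip [ 0.49597232 -0.00742512] P [ 0.48743848 -0.05160853] heel [ 0.47131901 -0.13506608] dir 1.2932742450852959
```

Request:
carry_out(
  increments=[
    [0,0,-0.08,0,0,0,0],
    [0,0,-0.07,0,0,0,0],
    [0,0,0,0,0,0,0],
    [0,0,0.3,0,0,0,0],
    [0,0,0.3,0,0,0,0],
    [0.6,0,0,0,0,0,0],
    [0.6,0,0,0,0,0,0],
    [0,0,0,0,0,0,0],
  ],
)

```text
clock: 8.35
eef_pos: [0.5151, -0.1945, 0.0071]
ee_rot: [[-0.203, -0.001, 0.979], [-0.979, -0.002, -0.203], [0.003, -1.0, -0.001]]
wrist_force: [-1.3, -0.5, 0.9]
width: 0.002
```

Run:
```python
from rig import *
from h import *
s=state();goal(s,(.4475,-.172,.007),-16.7)
c=read_camera('top');cv2.imwrite('pics/t6.png',cv2.resize(c['img'][230:370,260:460],None,fx=4,fy=4,interpolation=2));cv2.imwrite('pics/t6f.png',c['img'])
```

```text
t 8.35 pos [ 0.5151 -0.1945  0.0071] z_ang -11.69 ydown [-0.001 -0.002 -1.   ] F [-1.27 -0.51  0.93] w 0.002
units xyz [-0.168  0.002 -1.415] turn y 0.626
```

View pics/t6.png

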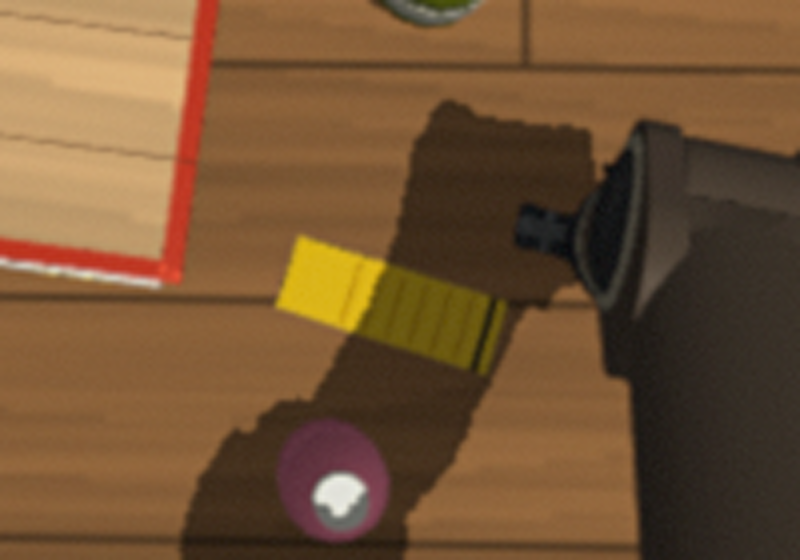

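Now the whole wedge is visible: tip corners at (299,235) and (277,308) in the crop, heel corners at (507,300) and (488,375). I'll fit its pose.

```bash
cat >> h.py <<'E'
from scipy.optimize import least_squares
def Pt(p,l): 
    c,s=np.cos(p[2]),np.sin(p[2]);return np.array([p[0]+c*l[0]-s*l[1],p[1]+s*l[0]+c*l[1],l[2]])
def fitw(cs,org=(260,230)):
    ls=[(.065,-.0225,.0025),(.065,.0225,.0025),(-.065,-.0225,.022),(-.065,.0225,.022)]
    ob=[(l,(org[0]+c[0]/4,org[1]+c[1]/4)) for l,c in zip(ls,cs) if c]
    r=least_squares(lambda p:np.concatenate([proj('top',Pt(p,l))-px for l,px in ob]),[.48,-.07,1.3],x_scale=[.1,.1,1])
    p=r.x;ft=np.array([.5255,.082]);print('wedge',p.round(4),'res',r.fun.round(1));u=np.array([np.cos(p[2]),np.sin(p[2])])
    P=p[:2]+.02*u;v=ft-P;print('tip',(p[:2]+.065*u).round(4),'heel',(p[:2]-.065*u).round(4),'P',P.round(4),'dir P->foot',np.arctan2(v[1],v[0]).round(3))
    d=ft-p[:2]-.065*u;print('foot rel tip: fwd',(d@u).round(4),'left',(d@np.array([-u[1],u[0]])).round(4));return p
E
python3 - <<'E'
from h import *
fitw([(299,235),(277,308),(507,300),(488,375)])
E
```

```text
wedge [ 0.4795 -0.0691  1.2845] res [-0.   0.3  0.  -0.1  0.3  0.2 -0.3 -0.3]
tip [ 0.4979 -0.0068] heel [ 0.4612 -0.1315] P [ 0.4852 -0.0499] dir P->foot 1.274
foot rel tip: fwd 0.0929 left -0.0014
```

Request:
carry_out(
  increments=[
    [0,0,0,0,0.59,0,0],
    [0.05,0,-0.35,0,0,0,0],
    [0.05,0,-0.35,0,0,0,0],
    [0,0,-0.35,0,0,0,0],
    [0,0,-0.34,0,0,0,0],
    [0,0,0,0,0,0,0],
    [0,0,0,0,0,0,0],
  ],
)

```text
clock: 9.1
eef_pos: [0.4493, -0.1745, 0.0075]
ee_rot: [[-0.276, 0.001, 0.961], [-0.961, 0.0, -0.276], [-0.0, -1.0, 0.001]]
wrist_force: [-0.1, -0.4, 0.2]
width: -0.002
```

Run:
```python
from rig import *
from h import *
s=state();goal(s,(.4612,-.1315,.008),-16.4)
c=read_camera('top');cv2.imwrite('pics/t7.png',cv2.resize(c['img'][230:370,260:460],None,fx=4,fy=4,interpolation=2))
c=read_camera('wrist');cv2.imwrite('pics/w7.png',c['img'])
```

```text
t 9.1 pos [ 0.4493 -0.1745  0.0075] z_ang -16.03 ydown [ 0.001  0.    -1.   ] F [-0.06 -0.4   0.21] w -0.002
units xyz [-0.893 -0.009 -0.008] turn y 0.046
```

View pics/w7.png

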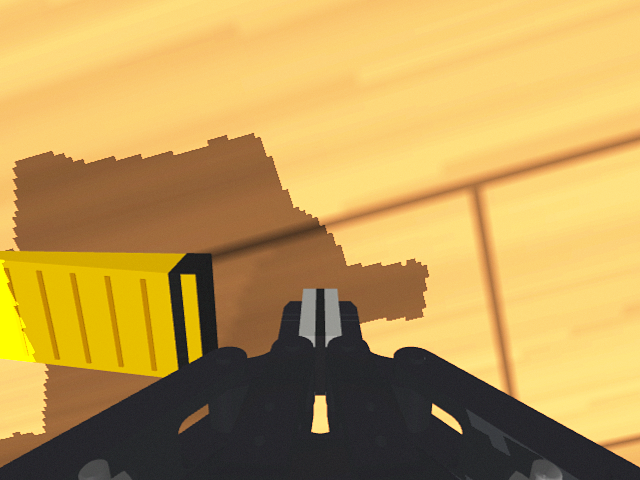

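Request:
carry_out(
  increments=[
    [-0.3,0,0,0,0,0,0],
    [-0.25,0,0,0,0,0,0],
    [-0.15,0,0,0,0,0,0],
    [-0.15,0,0,0,0,0,0],
    [-0.2,0,0,0,0,0,0],
    [-0.2,0,0,0,0,0,0],
    [-0.1,0,0,0,0,0,0],
    [0,0,0,0,0,0,0],
  ],
)

```text
clock: 10.0
eef_pos: [0.4676, -0.1092, 0.0073]
ee_rot: [[-0.276, 0.0, 0.961], [-0.961, 0.0, -0.276], [-0.0, -1.0, 0.0]]
wrist_force: [0.2, -0.3, -0.3]
width: 0.001
```

Run:
```python
from rig import *
from h import *
s=state();goal(s,(.4612,-.1315,.008),-16.4)
c=read_camera('top');cv2.imwrite('pics/t8.png',cv2.resize(c['img'][230:370,260:460],None,fx=4,fy=4,interpolation=2))
```

```text
t 10.0 pos [ 0.4676 -0.1092  0.0073] z_ang -16.0 ydown [ 0.  0. -1.] F [ 0.15 -0.31 -0.32] w 0.001
units xyz [ 0.464 -0.014 -0.001] turn y 0.05
```

View pics/t8.png

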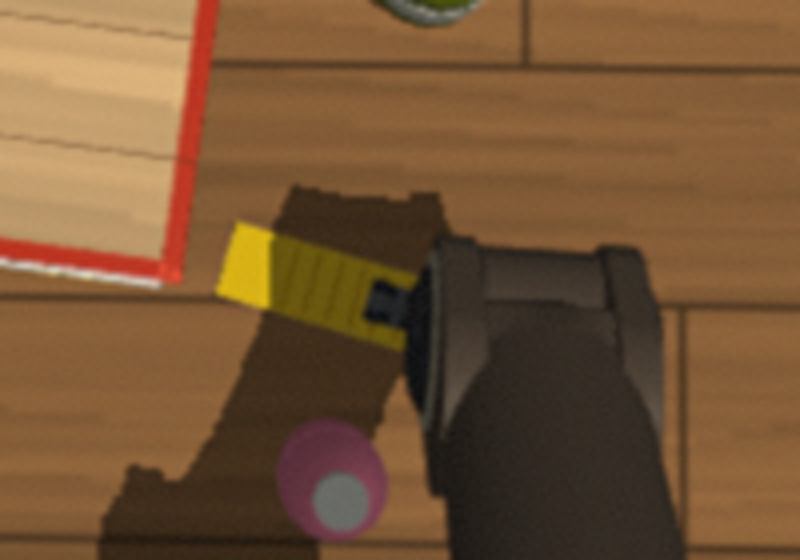

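Run:
```python
from h import *
o=lambda u,v,z:back('top',(260+u/4,230+v/4),z)
a=o(238,221,.0025);b=o(217,295,.0025);t=(a+b)[:2]/2
q=o(405,352,.019);d=(b-q)[:2];print('yaw near edge',np.arctan2(d[1],d[0]))
q=o(370,259,.0165);d=(a-q)[:2];print('yaw far edge',np.arctan2(d[1],d[0]))
print('tip',t,'tipyaw',np.arctan2((a-b)[1],(a-b)[0])+np.pi/2)
for y in(1.28,1.3,1.32):
    u=np.array([np.cos(y),np.sin(y)]);e=np.array([.5255,.082])-t;print(y,'fwd',e@u,'left',e@np.array([-u[1],u[0]]),'heel',t-.13*u)
```

```text
yaw near edge 1.2961989448932758
yaw far edge 1.303370115121822
tip [0.5056487  0.02999272] tipyaw 1.307596309519258
1.28 fwd 0.05551547320826487 left -0.004106579683434657 heel [ 0.46837572 -0.09454935]
1.3 fwd 0.05542224436538282 left -0.005215993839889559 heel [ 0.47087385 -0.09526985]
1.32 fwd 0.055306847363708014 left -0.006323321668354158 heel [ 0.47338589 -0.09594025]
```

Request:
carry_out(
  increments=[
    [0,0,0,0,0.35,0,0],
    [-0.15,0,-0.02,0,0,0,0],
    [-0.15,0,-0.02,0,0,0,0],
    [-0.15,0,0,0,0,0,0],
    [-0.15,0,0,0,0,0,0],
    [-0.15,0,0,0,0,0,0],
    [-0.1,0,0,0,0,0,0],
    [0,0,0,0,0,0,0],
  ],
)

```text
clock: 10.85
eef_pos: [0.4796, -0.0683, 0.0073]
ee_rot: [[-0.322, 0.0, 0.947], [-0.947, 0.0, -0.322], [-0.0, -1.0, 0.0]]
wrist_force: [0.0, -0.1, -0.3]
width: 0.001
```

Run:
```python
from rig import *
from h import *
s=state();goal(s,(.4612,-.1315,.008),-16.4)
c=read_camera('top');cv2.imwrite('pics/t9.png',cv2.resize(c['img'][230:370,260:460],None,fx=4,fy=4,interpolation=2))
c=read_camera('wrist');cv2.imwrite('pics/w9.png',c['img'])
```

```text
t 10.85 pos [ 0.4796 -0.0683  0.0073] z_ang -18.8 ydown [ 0.  0. -1.] F [ 0.02 -0.12 -0.3 ] w 0.001
units xyz [ 1.314 -0.015  0.059] turn y -0.3
```

View pics/t9.png

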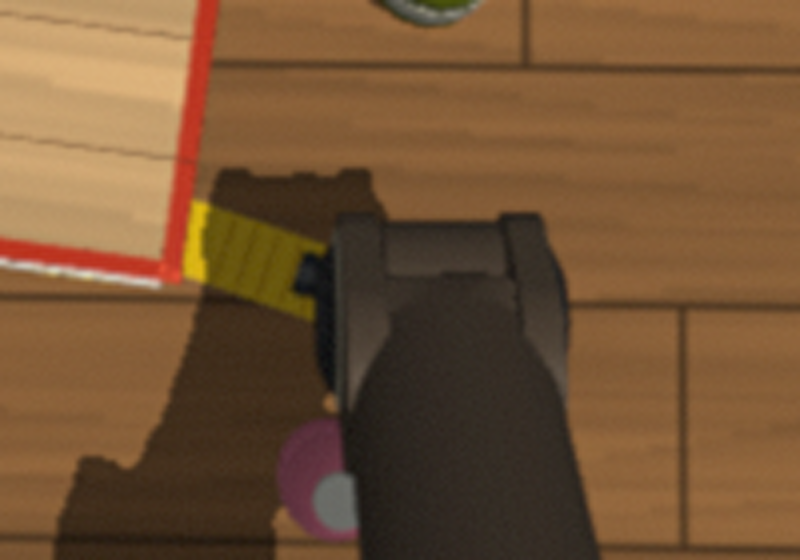

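View pics/w9.png

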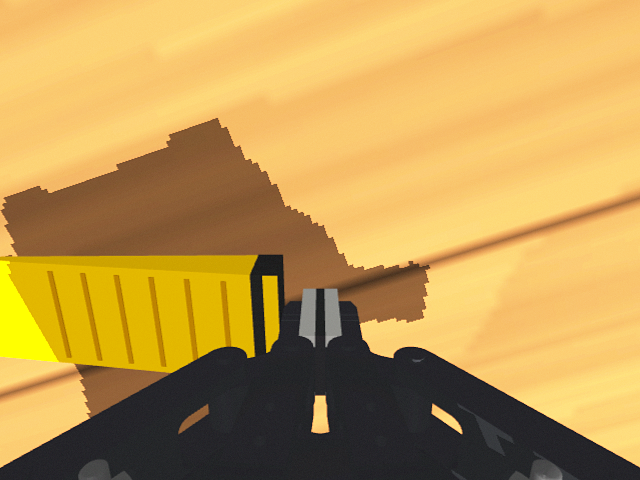

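Run:
```python
from rig import *
from h import *
c=read_camera('scene');cv2.imwrite('pics/s9.png',cv2.resize(c['img'][100:250,230:430],None,fx=4,fy=4,interpolation=2))
o=lambda u,v,z:back('top',(260+u/4,230+v/4),z)
# height along wedge from heel distance; heel ~ tcp+.0143u
h=np.array([.4796,-.0683])+.0143*np.array([.322,.947]);u=np.array([.315,.949])
def pt(px):
    z=.012
    for _ in range(5):
        X=o(*px,z);z=.022-.15*((X[:2]-h)@u)
    return X
e=[pt(x) for x in((200,200),(325,243),(183,275),(315,320))]
for a,b in((0,1),(2,3)):
    d=e[a]-e[b];print(e[a],'yaw',np.arctan2(d[1],d[0]))
for y in (1.23,1.25,1.27):
    u=np.array([np.cos(y),np.sin(y)]);n=np.array([-u[1],u[0]]);mid=(sum(e)/4)[:2];f=np.array([.5255,.082])
    print(y,'foot left',(f-mid)@n,(f-e[0][:2])@n-.0225,(f-e[2][:2])@n+.0225,'foot from heel',(f-h)@u)
```

```text
[0.54038951 0.04720635 0.00483065] yaw 1.2522388996290088
[0.4949602  0.05675091 0.00561852] yaw 1.261715072053356
1.23 foot left 0.0037656821235106724 0.0031625513779290487 0.0021557814641967113 foot from heel 0.14269526996239204
1.25 foot left 0.0023301325578023845 0.0026011362865730296 0.0014798047953474905 foot from heel 0.14280250675942688
1.27 foot left 0.0008936509701389931 0.002029681075379739 0.000812235924314602 foot from heel 0.14285262445776595
```

View pics/s9.png

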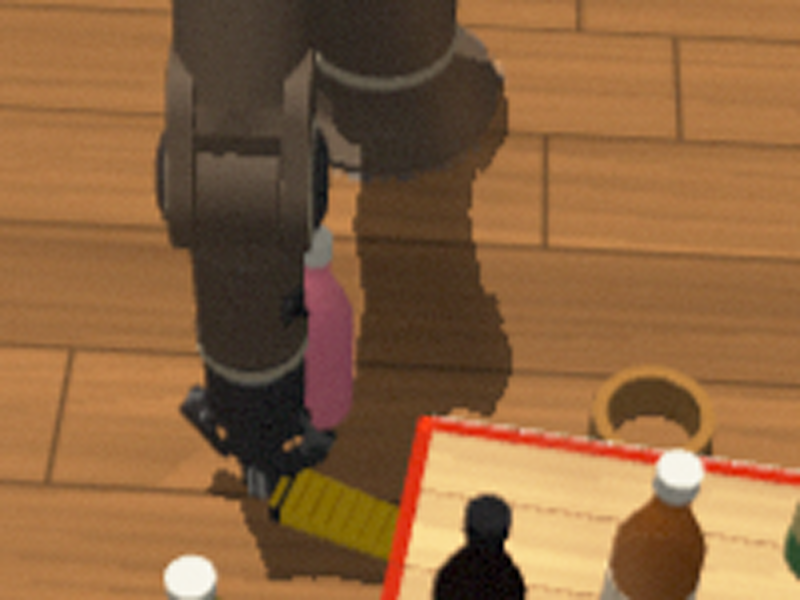

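Run:
```python
from h import *
for z in(.18,.19,.2,.21): print(z,back('top',(345.3,355.5),z),back('scene',(309,159.5),z))
# crop scene s4: pink base bottom (358,303), left 320,right 392
for p in((356,303),(320,285),(392,285)): print(back('scene',(220+p[0]/4,130+p[1]/4),0 if p[1]>300 else .015))
```

```text
0.18 [ 0.37959432 -0.03242971  0.18      ] [ 0.3651296  -0.03054015  0.18      ]
0.19 [ 0.38062935 -0.03198772  0.19      ] [ 0.37446963 -0.02975408  0.19      ]
0.2 [ 0.38166438 -0.03154573  0.2       ] [ 0.38380966 -0.028968    0.2       ]
0.21 [ 0.38269941 -0.03110375  0.21      ] [ 0.39314969 -0.02818193  0.21      ]
[ 0.40544581 -0.02948026  0.        ]
[ 0.40015082 -0.05972642  0.015     ]
[3.96135688e-01 2.68267057e-05 1.50000000e-02]
```

Request:
carry_out(
  increments=[
    [-0.07,0,0,0,0,0,0],
    [-0.07,0,0,0,0,0,0],
    [-0.07,0,0,0,0,0,0],
    [-0.07,0,0,0,0,0,0],
    [0,0,0,0,0,0,0],
  ],
)

```text
clock: 11.5
eef_pos: [0.484, -0.0555, 0.0073]
ee_rot: [[-0.323, 0.0, 0.946], [-0.946, 0.0, -0.323], [-0.0, -1.0, 0.0]]
wrist_force: [0.7, -0.4, 0.5]
width: -0.002
```

Request:
carry_out(
  increments=[
    [-0.05,0,0,0,0,0,0],
    [-0.05,0,0,0,0,0,0],
    [0,0,0,0,0,0,0],
  ],
)

```text
clock: 11.8
eef_pos: [0.4854, -0.0511, 0.0073]
ee_rot: [[-0.323, 0.0, 0.946], [-0.946, 0.0, -0.323], [-0.0, -1.0, 0.0]]
wrist_force: [-0.1, 1.1, -0.5]
width: -0.004
```

Request:
carry_out(
  increments=[
    [-0.05,0,0,0,0,0,0],
    [-0.05,0,0,0,0,0,0],
    [0,0,0,0,0,0,0],
  ],
)

```text
clock: 12.1
eef_pos: [0.4871, -0.0462, 0.0073]
ee_rot: [[-0.323, 0.0, 0.946], [-0.946, 0.0, -0.323], [-0.0, -1.0, 0.0]]
wrist_force: [0.4, 0.0, -0.0]
width: -0.0
```

Request:
carry_out(
  increments=[
    [-0.05,0,0,0,0,0,0],
    [-0.05,0,0,0,0,0,0],
    [0,0,0,0,0,0,0],
  ],
)

```text
clock: 12.4
eef_pos: [0.4887, -0.0415, 0.0073]
ee_rot: [[-0.323, 0.0, 0.946], [-0.946, 0.0, -0.323], [-0.0, -1.0, 0.0]]
wrist_force: [-1.1, 0.8, -0.2]
width: -0.002
```

Request:
carry_out(
  increments=[
    [-0.05,0,0,0,0,0,0],
    [-0.04,0,0,0,0,0,0],
    [0,0,0,0,0,0,0],
  ],
)

```text
clock: 12.7
eef_pos: [0.4902, -0.0373, 0.0073]
ee_rot: [[-0.323, 0.0, 0.946], [-0.946, 0.0, -0.323], [-0.0, -1.0, 0.0]]
wrist_force: [0.6, 0.1, 0.2]
width: -0.005
```

Run:
```python
from rig import *
from h import *
for i in range(4):
    s=state();print(s['wrist_force'].round(2),s['eef_pos'].round(4))
    c=read_camera('scene')
cv2.imwrite('pics/s10.png',cv2.resize(c['img'][120:270,240:440],None,fx=4,fy=4,interpolation=2))
c=read_camera('top');cv2.imwrite('pics/t10.png',cv2.resize(c['img'][230:370,260:460],None,fx=4,fy=4,interpolation=2))
```

```text
[0.56 0.12 0.21] [ 0.4902 -0.0373  0.0073]
[-0.04 -0.03 -1.03] [ 0.4901 -0.0374  0.0073]
[-0.08 -0.12 -0.43] [ 0.4901 -0.0375  0.0073]
[-0.41 -0.55  0.21] [ 0.4901 -0.0376  0.0073]
```

View pics/t10.png

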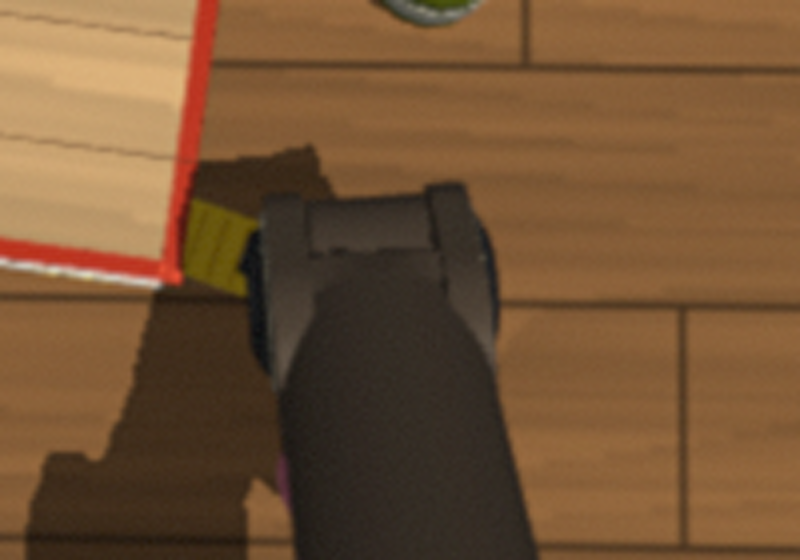

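View pics/s10.png

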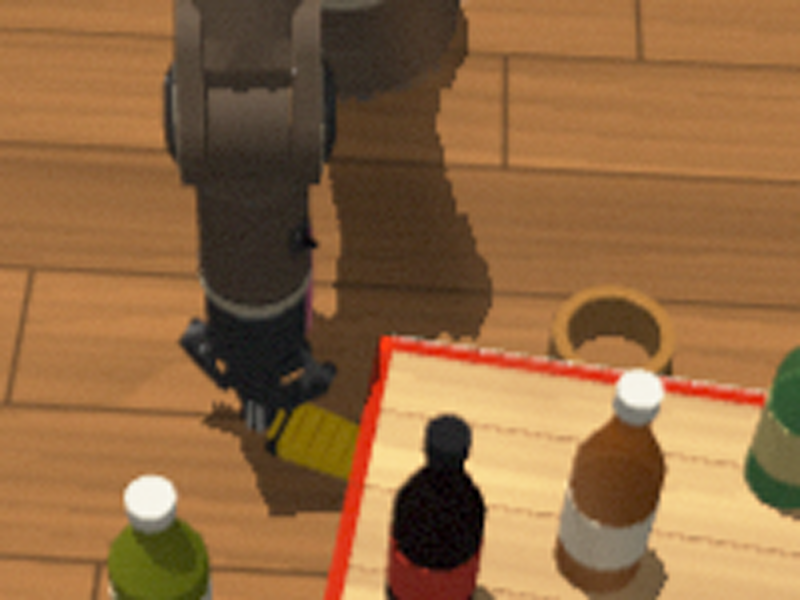

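Request:
carry_out(
  increments=[
    [-0.04,0,0,0,0,0,0],
    [-0.02,0,0,0,0,0,0],
    [0,0,0,0,0,0,0],
  ],
)

```text
clock: 13.25
eef_pos: [0.491, -0.0347, 0.0073]
ee_rot: [[-0.324, 0.0, 0.946], [-0.946, 0.0, -0.324], [-0.0, -1.0, 0.0]]
wrist_force: [-0.1, -0.8, 0.7]
width: 0.005
```

Request:
carry_out(
  increments=[
    [-0.04,0,0,0,0,0,0],
    [-0.02,0,0,0,0,0,0],
    [0,0,0,0,0,0,0],
  ],
)

```text
clock: 13.55
eef_pos: [0.4919, -0.0321, 0.0073]
ee_rot: [[-0.324, -0.0, 0.946], [-0.946, -0.0, -0.324], [0.0, -1.0, -0.0]]
wrist_force: [-1.2, -0.7, 1.1]
width: -0.003
```

Request:
carry_out(
  increments=[
    [-0.04,0,0,0,0,0,0],
    [0,0,0,0,0,0,0],
    [0,0,0,0,0,0,0],
  ],
)

```text
clock: 13.85
eef_pos: [0.4923, -0.0308, 0.0073]
ee_rot: [[-0.324, -0.001, 0.946], [-0.946, -0.001, -0.324], [0.001, -1.0, -0.0]]
wrist_force: [-1.6, -5.1, 1.5]
width: -0.003
```

Request:
carry_out(
  increments=[
    [-0.02,0,0,0,0,0,0],
    [0,0,0,0,0,0,0],
    [0,0,0,0,0,0,0],
  ],
)

```text
clock: 14.15
eef_pos: [0.4924, -0.0304, 0.0072]
ee_rot: [[-0.325, -0.001, 0.946], [-0.946, -0.001, -0.325], [0.001, -1.0, -0.0]]
wrist_force: [-1.6, -5.9, 1.9]
width: -0.002
```

Run:
```python
from rig import *
from h import *
for i in range(3):
    s=state();print(s['wrist_force'].round(2),s['eef_pos'].round(4))
    c=read_camera('top')
cv2.imwrite('pics/t11.png',cv2.resize(c['img'][150:310,130:330],None,fx=4,fy=4,interpolation=2))
```

```text
[-1.63 -5.92  1.87] [ 0.4924 -0.0304  0.0072]
[-2.34 -6.96  1.53] [ 0.4924 -0.0304  0.0072]
[-1.21 -5.91  1.65] [ 0.4924 -0.0304  0.0072]
```

View pics/t11.png

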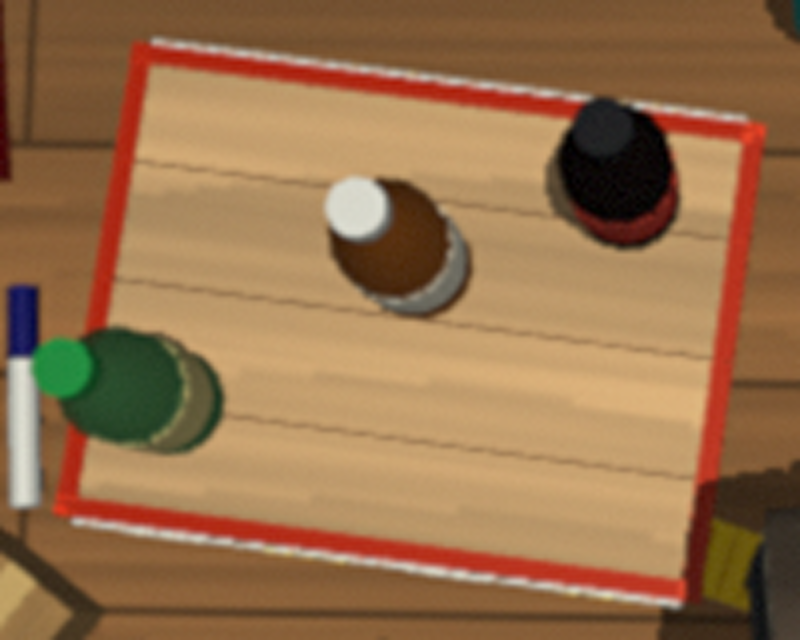

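Request:
carry_out(
  increments=[
    [0.1,0,0,0,0,0,0],
    [0.3,0,0,0,0,0,0],
    [0.4,0,0,0,0,0,0],
    [0.2,-0.6,0,0,0,0,0],
    [0,-0.9,0,0,0,0,0],
    [0,-0.9,0,0,0,0,0],
    [0,-0.8,0,0,0,0,0],
    [0,-0.3,0,0,0,0,0],
  ],
)

```text
clock: 15.1
eef_pos: [0.4783, -0.0772, 0.1864]
ee_rot: [[-0.324, 0.006, 0.946], [-0.946, -0.0, -0.324], [-0.002, -1.0, 0.006]]
wrist_force: [0.0, -0.2, 0.2]
width: 0.005
```

Run:
```python
from rig import *
from h import *
s=state();goal(s,(.5255,.082,.16),-16)
c=read_camera('top');im=c['img'];cv2.imwrite('pics/t12f.png',im)
a=cv2.imread('pics/top0.png')
# shift of deck region
g=lambda x:np.float32(cv2.cvtColor(x,cv2.COLOR_BGR2GRAY))
for (x,y,w,h) in((140,155,60,60),(270,160,60,60),(140,235,60,50),(240,230,60,50),(262,265,55,45)):
    print((x,y),[np.round(v,2) for v in cv2.phaseCorrelate(g(a)[y:y+h,x:x+w].copy(),g(im)[y:y+h,x:x+w].copy(),cv2.createHanningWindow((w,h),5))])
cv2.imwrite('pics/t12.png',np.hstack([cv2.resize(q[230:330,250:400],None,fx=2.6,fy=2.6) for q in(a,im)]))
```

```text
t 15.1 pos [ 0.4783 -0.0772  0.1864] z_ang -18.91 ydown [ 0.006 -0.    -1.   ] F [ 0.01 -0.15  0.2 ] w 0.005
units xyz [-3.317  0.534 -0.143] turn y -0.364
(140, 155) [array([-0.03, -0.06]), np.float64(0.96)]
(270, 160) [array([-0.08, -0.12]), np.float64(0.81)]
(140, 235) [array([0.01, 0.09]), np.float64(0.94)]
(240, 230) [array([-0.16,  0.1 ]), np.float64(0.99)]
(262, 265) [array([0.24, 0.45]), np.float64(0.87)]
```

View pics/t12.png

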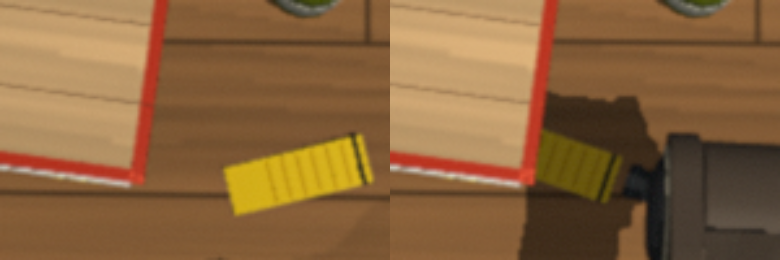

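Request:
carry_out(
  increments=[
    [-0.6,0,-0.03,0,0,0,0],
    [-0.6,0,-0.03,0,0,0,0],
    [-0.6,0,-0.03,0,0,0,0],
    [-0.6,0,-0.03,0,0,0,0],
    [-0.6,0,-0.02,0,0,0,0],
    [-0.3,0.3,0,0,0,0,0],
    [0,0.2,0,0,0,0,0],
    [0,0,0,0,0,0,0],
  ],
)

```text
clock: 15.95
eef_pos: [0.5219, 0.0807, 0.1552]
ee_rot: [[-0.323, -0.004, 0.946], [-0.946, -0.001, -0.323], [0.002, -1.0, -0.003]]
wrist_force: [-0.4, -0.1, 0.2]
width: 0.001
```

Run:
```python
from rig import *
from h import *
s=state();goal(s,(.5255,.082,.133),-18.9)
c=read_camera('scene');cv2.imwrite('pics/s13.png',cv2.resize(c['img'][120:270,240:440],None,fx=4,fy=4,interpolation=2))
```

```text
t 15.95 pos [0.5219 0.0807 0.1552] z_ang -18.87 ydown [-0.004 -0.001 -1.   ] F [-0.38 -0.07  0.22] w 0.001
units xyz [-0.048  0.443  0.061] turn y 0.003
```

View pics/s13.png

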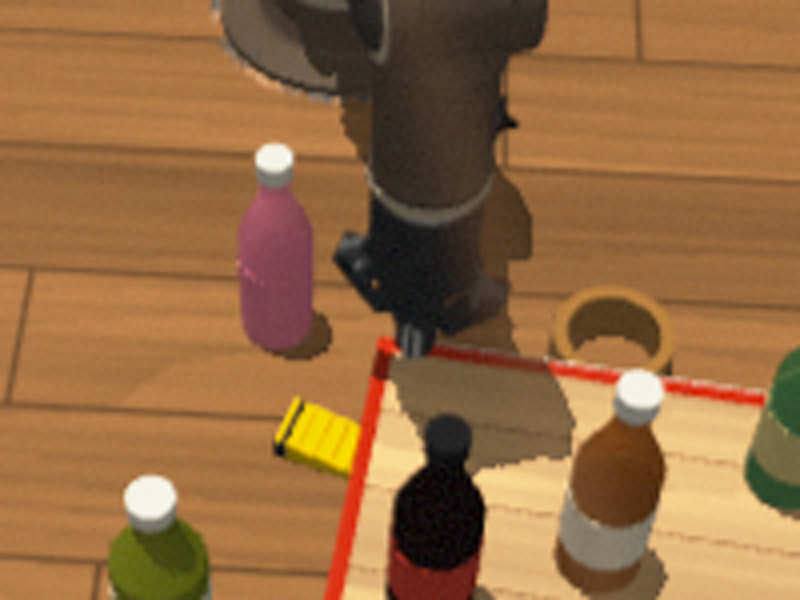

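Request:
carry_out(
  increments=[
    [0,0.2,0.05,0,0,0,0],
    [0,0.16,0,0,0,0,0],
    [0,0.06,0,0,0,0,0],
    [0,0,0,0,0,0,0],
  ],
)

```text
clock: 16.4
eef_pos: [0.5255, 0.0806, 0.1357]
ee_rot: [[-0.324, -0.001, 0.946], [-0.946, -0.0, -0.324], [0.001, -1.0, -0.001]]
wrist_force: [0.2, -0.1, 0.4]
width: -0.001
```

Request:
carry_out(
  increments=[
    [0,0.04,0,0,0,0,0],
    [0,0.02,0,0,0,0,0],
    [0,0,0,0,0,0,0],
  ],
)

```text
clock: 16.7
eef_pos: [0.5259, 0.0811, 0.1333]
ee_rot: [[-0.324, 0.0, 0.946], [-0.946, -0.0, -0.324], [-0.0, -1.0, 0.0]]
wrist_force: [0.3, -0.2, -0.1]
width: -0.002
```

Request:
carry_out(
  increments=[
    [0,0.02,0,0,0,0,0],
    [0,0,0,0,0,0,0],
  ],
)

```text
clock: 16.9
eef_pos: [0.5259, 0.0811, 0.1323]
ee_rot: [[-0.324, 0.0, 0.946], [-0.946, -0.0, -0.324], [-0.0, -1.0, 0.0]]
wrist_force: [0.3, 0.4, 0.8]
width: 0.003
```

Request:
carry_out(
  increments=[
    [0,0.02,0,0,0,0,0],
    [0,0,0,0,0,0,0],
  ],
)

```text
clock: 17.1
eef_pos: [0.5258, 0.0811, 0.1312]
ee_rot: [[-0.324, -0.0, 0.946], [-0.946, -0.0, -0.324], [0.0, -1.0, -0.0]]
wrist_force: [-0.3, -0.8, -0.2]
width: -0.004
```

Request:
carry_out(
  increments=[
    [0,0.02,0,0,0,0,0],
    [0,0,0,0,0,0,0],
  ],
)

```text
clock: 17.3
eef_pos: [0.5259, 0.0811, 0.1302]
ee_rot: [[-0.324, -0.0, 0.946], [-0.946, -0.0, -0.324], [0.0, -1.0, -0.0]]
wrist_force: [-0.2, -0.8, -0.8]
width: 0.0
```

Request:
carry_out(
  increments=[
    [0,0.02,0,0,0,0,0],
    [0,0,0,0,0,0,0],
  ],
)

```text
clock: 17.5
eef_pos: [0.5259, 0.0811, 0.1301]
ee_rot: [[-0.324, 0.0, 0.946], [-0.946, -0.0, -0.324], [-0.0, -1.0, 0.0]]
wrist_force: [-3.5, -0.6, 9.0]
width: -0.003
```

Request:
carry_out(
  increments=[
    [0,0.004,0,0,0,0,0],
    [0,0,0,0,0,0,0],
    [0,0,0,0,0,0,0],
    [0,0,0,0,0,0,0],
  ],
)

```text
clock: 17.9
eef_pos: [0.5259, 0.081, 0.1301]
ee_rot: [[-0.324, 0.0, 0.946], [-0.946, -0.0, -0.324], [-0.0, -1.0, 0.0]]
wrist_force: [-4.0, -1.3, 9.1]
width: 0.001
```

Run:
```python
from rig import *
from h import *
for i in range(4):
    s=state();print(s['wrist_force'].round(2),s['eef_pos'].round(5))
    c=read_camera('top')
```

```text
[-4.03 -1.26  9.13] [0.52594 0.08104 0.13007]
[-2.68 -0.2  10.33] [0.52593 0.08107 0.13005]
[-3.19 -0.32  9.66] [0.52592 0.08106 0.13005]
[-3.67  0.03  9.45] [0.52591 0.08106 0.13006]
```

Request:
carry_out(
  increments=[
    [0,-0.1,0,0,0,0,0],
    [0,-0.5,0,0,0,0,0],
    [0,-0.8,0,0,0,0,0],
    [0,-0.8,0,0,0,0,0],
    [0.6,-0.4,0,0,0,0,0],
    [0.8,0,0,0,0,0,0],
    [0.8,0,0,0,0,0,0],
    [0.8,0,0,0,0,0,0],
  ],
)

```text
clock: 18.9
eef_pos: [0.4767, -0.0622, 0.2595]
ee_rot: [[-0.323, 0.001, 0.946], [-0.946, -0.0, -0.323], [-0.0, -1.0, 0.001]]
wrist_force: [0.2, -0.0, 0.9]
width: 0.002
```

Request:
carry_out(
  increments=[
    [0.8,0,0,0,0,0,0],
    [0.8,0,0,0,0,0,0],
    [0.5,0,0,0,0,0,0],
    [0,0,0,0,0,0,0],
    [0,0,0,0,0,0,0],
  ],
)

```text
clock: 19.4
eef_pos: [0.4433, -0.1603, 0.2592]
ee_rot: [[-0.325, 0.0, 0.946], [-0.946, 0.0, -0.325], [-0.0, -1.0, 0.0]]
wrist_force: [0.8, 0.9, 1.1]
width: -0.003
```

Run:
```python
from rig import *
from h import *
s=state();goal(s,s['eef_pos'],-18.9)
c=read_camera('top');im=c['img'];cv2.imwrite('pics/t14.png',im)
g=lambda x:np.float32(cv2.cvtColor(x,cv2.COLOR_BGR2GRAY))
a=cv2.imread('pics/top0.png');b=cv2.imread('pics/t12f.png')
for r,(x,y,w,h) in((a,(140,155,60,60)),(a,(270,160,60,60)),(a,(140,235,60,50)),(a,(240,230,60,50)),(b,(306,276,36,32))):
    print((x,y),[np.round(v,2) for v in cv2.phaseCorrelate(g(r)[y:y+h,x:x+w].copy(),g(im)[y:y+h,x:x+w].copy(),cv2.createHanningWindow((w,h),5))])
c=read_camera('scene');q=c['img'][130:320,220:470];cv2.imwrite('pics/s14.png',cv2.resize(q,None,fx=3,fy=3))
```

```text
t 19.4 pos [ 0.4433 -0.1603  0.2592] z_ang -18.96 ydown [ 0.  0. -1.] F [0.82 0.89 1.1 ] w -0.003
units xyz [0. 0. 0.] turn y -0.008
(140, 155) [array([ 0.05, -0.1 ]), np.float64(0.94)]
(270, 160) [array([-0.18, -0.13]), np.float64(0.84)]
(140, 235) [array([0.05, 0.12]), np.float64(0.94)]
(240, 230) [array([0.03, 0.04]), np.float64(0.97)]
(306, 276) [array([0.72, 0.36]), np.float64(0.74)]
```

View pics/t14.png

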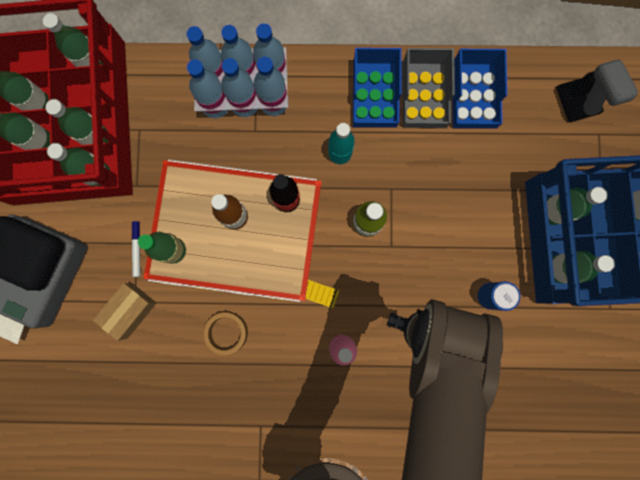

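View pics/s14.png

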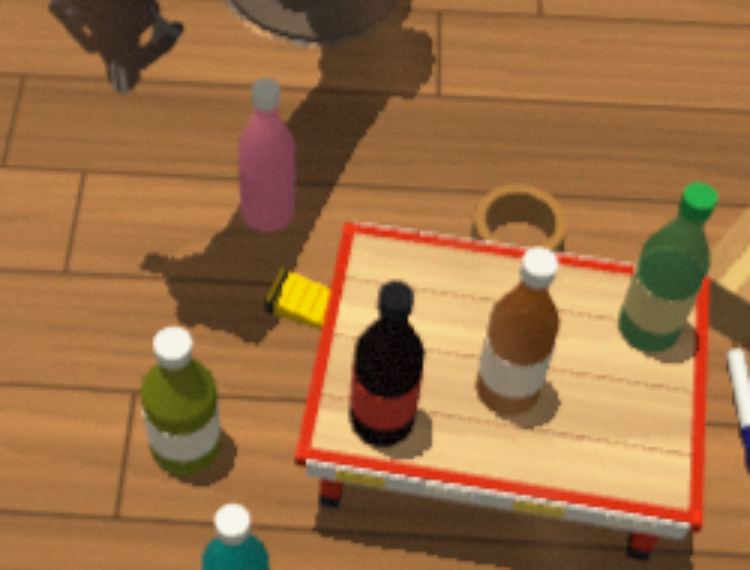

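Run:
```python
from rig import *
from h import *
c=read_camera('scene');q=cv2.resize(c['img'][120:270,240:440],None,fx=4,fy=4,interpolation=2)
p=cv2.imread('pics/s13.png')
A,B=p[380:490,255:345],q[380:490,255:345]
g=lambda x:np.float32(cv2.cvtColor(x,cv2.COLOR_BGR2GRAY))
print(cv2.phaseCorrelate(g(A).copy(),g(B).copy(),cv2.createHanningWindow((90,110),5)), 'in 1/4 px')
cv2.imwrite('pics/cmp.png',cv2.resize(np.hstack([A,B]),None,fx=4,fy=4))
```

```text
((0.003034953228940651, -0.07667881391589049), 0.5492396803255435) in 1/4 px
```

View pics/cmp.png

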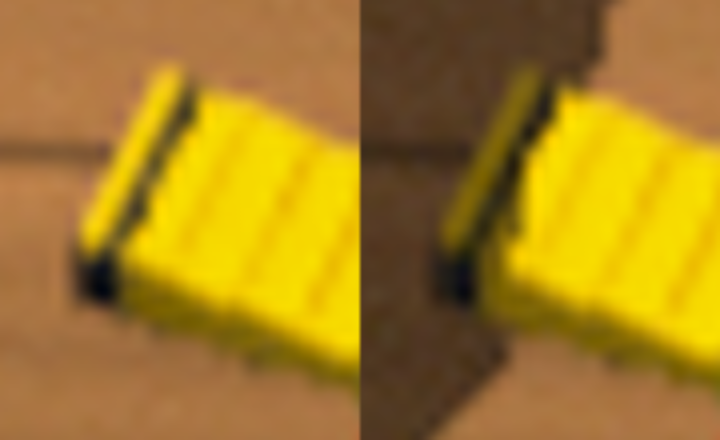

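The wedge stayed exactly where it was through the press test: the heel edge sits in the same place in both crops. The stand hasn't moved, every bottle is upright, and the arm is clear, so I'm handing in.

Run:
```python
from rig import *
print(job_done(),state()['clock'])
```

```text
the job is handed in; nothing more can be done
the job is handed in; nothing more can be done
```

The wedge is under the short foot, the stand passed the press test, and I handed the job in at about 20 s of the 56 s. I haven't seen a verdict.

- **Wedge:** I turned it with side nudges at the heel, using closed fingertips. Then I pushed it thin end first until the push force rose to about 6–7 N.
- **Press test:** About 9–10 N on the deck corner for more than 0.5 s left the deck at 130 mm, moving about 0.1 mm, so there was no rocking. No second push was needed.
- **Final pictures:**
  - The stand moved less than 0.2 px from its starting position, well under 1 mm.
  - The wedge did not move between just before the press and the end, according to the scene camera.
  - All bottles are standing, the other goods look undisturbed, and the arm is clear.
- **Disagreement:** The top camera suggested the wedge had shifted by about 0.8 px. I put that down to the arm's shadow falling differently, because the enlarged scene crops showed no movement.
- **Not measured:** I could not directly read the force between wedge and foot with nobody pressing. That it still bears is inferred from the push force and the wedge staying put.

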